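# Stir the oiled wooden beads in the print workshop

## Task

The scroll beads in the big white bowl have just been oiled. Take the wooden stirring stick that stands on its blue plate, stir the beads with its foot down among them, two full wide rounds clockwise as seen from above, so that most of them plainly shift from their places, and then stand the stick upright on the plate it came from. Keep the beads in the bowl and leave the bowl about where it is.

Things in the scene. Friction and masses are not known exactly. Their poses are not given: they have to be found in the camera images.
- stick_mid (a point): Wooden stirring stick, 150 mm tall, about 0.12 kg, upright on its blue plate (not the dark flared brush on the other). Point on its axis 75 mm above the underside; z up. Round shaft 18 mm thick from 26 mm up to the top; below it a round foot 36 mm across. Grip the shaft from above, 100 to 125 mm above the underside: the fingers then stay above the bowl's rim
- stick_foot (a point): Centre of the underside of the stirring stick's foot; z runs up the shaft
- bowl: Big white ceramic bowl, loose, about 0.9 kg, flat floor, nearly straight sides, 210 mm across outside at the rim, 55 mm high. The inner floor is 178 mm across, 6 mm above the underside; inside 200 mm across at the rim. Origin at the centre of its underside, z up; it looks the same all round, its yaw is arbitrary
- bead0_mid (a point): Wooden bead 1 of 4 in the bowl: loose round barrel 28 mm across and 22 mm high, about 14 g, standing on the bowl's floor. This point is its centre. At the start each bead's centre lies 41 to 55 mm from the bowl's centre, one to each quarter, so that the middle of the bowl is free
- bead1_mid (a point): Wooden bead 2 of 4 in the bowl: loose round barrel 28 mm across and 22 mm high, about 14 g, standing on the bowl's floor. This point is its centre. At the start each bead's centre lies 41 to 55 mm from the bowl's centre, one to each quarter, so that the middle of the bowl is free
- bead2_mid (a point): Wooden bead 3 of 4 in the bowl: loose round barrel 28 mm across and 22 mm high, about 14 g, standing on the bowl's floor. This point is its centre. At the start each bead's centre lies 41 to 55 mm from the bowl's centre, one to each quarter, so that the middle of the bowl is free
- bead3_mid (a point): Wooden bead 4 of 4 in the bowl: loose round barrel 28 mm across and 22 mm high, about 14 g, standing on the bowl's floor. This point is its centre. At the start each bead's centre lies 41 to 55 mm from the bowl's centre, one to each quarter, so that the middle of the bowl is free
- plate_top (a point): Flat round blue plate on which the stirring stick stands at the start, 110 mm across and 8 mm thick, fixed to the table. This point is the centre of its flat top; z up. The other blue plate carries a brush

How it is judged (in metres and radians):
On the way, in this order (a step that is already met when the one before it is completed fails the run):
1. the stick's foot is down among the beads, on the first side of the bowl (+x in the bowl's frame) (z of stick_foot in the frame of bowl below 0.024 m and horizontal distance between stick_foot and bowl below 0.085 m and x of stick_foot in the frame of bowl above 0.015 m and y of stick_foot in the frame of bowl above -0.015 m), for 0.04 s.
2. clockwise on to the next quarter (-y side) (z of stick_foot in the frame of bowl below 0.024 m and horizontal distance between stick_foot and bowl below 0.085 m and y of stick_foot in the frame of bowl below -0.015 m and x of stick_foot in the frame of bowl above -0.015 m), for 0.04 s.
3. clockwise on to the opposite side (-x) (z of stick_foot in the frame of bowl below 0.024 m and horizontal distance between stick_foot and bowl below 0.085 m and x of stick_foot in the frame of bowl below -0.015 m and y of stick_foot in the frame of bowl below 0.015 m), for 0.04 s.
4. clockwise on to the last quarter (+y side) (z of stick_foot in the frame of bowl below 0.024 m and horizontal distance between stick_foot and bowl below 0.085 m and y of stick_foot in the frame of bowl above 0.015 m and x of stick_foot in the frame of bowl below 0.015 m), for 0.04 s.
5. round to the first side again, with at least three of the four beads 10 mm or more from where they started (all of step 1 and (distance of each of bead1_mid, bead2_mid, bead3_mid from where it was at the start of the episode above 0.01 m or distance of each of bead0_mid, bead2_mid, bead3_mid from where it was at the start of the episode above 0.01 m or distance of each of bead0_mid, bead1_mid, bead3_mid from where it was at the start of the episode above 0.01 m or distance of each of bead0_mid, bead1_mid, bead2_mid from where it was at the start of the episode above 0.01 m)), for 0.04 s.
At the end, for the whole second after the job is handed in: The stick stands upright (within 10 degrees), released, with its foot on the flat of the blue plate it came from, foot centre within 45 mm of the plate's centre; all four beads are in the bowl; the bowl stands flat within 40 mm of where it was at the start (horizontal distance between stick_foot and plate_top below 0.045 m and z of stick_foot in the frame of plate_top between -0.005 and 0.005 m and angle between stick_foot's own z axis and vertical below 0.17 rad and distance of bowl from where it was at the start of the episode below 0.04 m and angle between bowl's own z axis and vertical below 0.1 rad and horizontal distance between each of bead0_mid, bead1_mid, bead2_mid, bead3_mid and bowl below 0.09 m and z of each of bead0_mid, bead1_mid, bead2_mid, bead3_mid in the frame of bowl below 0.045 m); the robot touches nothing.
It also fails if it takes over 70 s, if anything falls off the work surface, if the arm or the gripper's body presses on something with over 40 N, if the wrist force passes 120 N, or if a joint passes its speed limit or range.

## Robot

A 6-joint arm with a two-finger parallel gripper is mounted at the origin on the work surface. World frame = base frame: x ahead of the robot, y to its left, z up, the work surface at z = 0. Lengths are in m, angles in degrees, forces in N, time in s.
With the tool pointing down it reaches from about 0.425 to 1.125 m from the base axis. Payload 14.9 kg.
Tool frame: the origin (TCP) lies at the very end of the fingers, on their centre line; the grasp point (between the pads) lies 19 mm behind it (r.hold_point_z is the z of the grasp point in the tool frame, in m); z points along the fingers, y is the line along which they close (so a half turn about z gives the same grasp; the last joint's range is limited). The gripper opens to 91 mm and grips with 3 to 60 N. Pads are 32 mm wide; open, the fingers measure 118 mm over their backs; the gripper's body (76 mm by 178 mm) begins 60 mm behind the grasp point.
Start: joints at [72.634, 21.709, 99.362, -0, 58.929, -1.908], TCP at [0.187, 0.675, 0.214] pointing down, gripper open.
Joint ranges: [-158.91, 158.91], [-42.39, 125.64], [0.06, 152.35], [-60.88, 240.88], [17.5, 164.5], [-176.32, 176.32]. Speed limits (degrees/s): [108.29, 108.29, 136.94, 180, 180, 180].

## Interface

Orientations are given as a 3x3 rotation matrix whose columns are the frame's x, y, z axes.
In Python, from workcell import r gives the robot as it stands. The module is installed in compiled form; this text tells all that it offers.
- The arm moves only by the shell command python3 -m creep 'ROWS'. ROWS is JSON, a list of rows, each a list of 7 numbers: the shift along the tool's x, y, z in mm, then the turn, a rotation vector about the tool's x, y, z in rad, then the finger opening in mm, from 0 to 91.2. A call has 1 to 8 rows; each row shifts and turns the commanded pose from where the row before left it, along the tool's axes as they then stand; what a row does not reach is not made up. A row lasts 1/12 s, in which the tool goes at most 41.7 mm and 7.16 degrees, less where a joint would pass 70% of its speed; a pose out of reach is approached as far as the arm can. A call with a gripper value outside its range is refused whole. The fingers move at their own pace and stop on an object; the grip force is fixed at half the most. Time passes only in rows, so rows that do not move let the fingers close. It gives the time, the measured TCP pose, the force, the opening and the grip force at its end, in the units of the state.
- r.state(): the state, without advancing time (a new reading comes with each control period).
- r.capture(name): name is "side" or "top" or "wrist"; returns a dict with "pixels" (384x512x3 uint8, red, green, blue), "mtx" (3x3 intrinsics, pixels), "R" (3x3) and "t" (3): a world point X has camera coordinates R X + t. Camera axes: x right, y down, z forward; pixel columns grow to the right and rows downward; lengths in m; the calibration is good to about 2 mm. A picture is of the moment at which its call begins. There is no depth.
- r.job_done(): hands the job in; it is judged then, once.
The state is a dict: "t": time; "qpos": joint angles; "dq": joint speeds; "tau": joint torques, N m; "tool_pos": TCP position; "tool_rot": TCP orientation; "contact_force": force on the tool from outside, world axes, zero at the start; "moment": the same for the moment, N m; "grip_width": finger opening in m; "grasp_force": force on a finger pad.
Only numpy, scipy, OpenCV 4.12 (cv2) and the standard library are available. Lean on these libraries where they do the work, as an engineer would, in place of code of your own. Each camera call takes 0.05 s, during which the arm holds its last target. There are 200 camera calls.

## Working session

There is one attempt and no reset: what is moved stays moved. The work goes in short steps, Python scripts to look and compute and a shell command to move; the robot and the scene stay as the last step left them, time stands still between calls to the robot, and variables do not carry over. Pictures are saved under pics/ and viewed, at most 10 in all, crops included, and the job is handed in when it is done.

```bash
mkdir -p pics
python3 - <<'E'
from workcell import r
import cv2,numpy as np
s=r.state();print(s['t'],s['tool_pos'],np.round(s['tool_rot'],3),s['grip_width'])
ims=[]
for n in("top","side"):
    c=r.capture(n);ims.append(c["pixels"][...,::-1]);cv2.imwrite(f"pics/{n}0.png",ims[-1]);np.savez(f"{n}0.npz",**c)
    print(n,np.round(c['mtx'],1).tolist(),np.round(-c['R'].T@c['t'],3))
E
```

```text
0.0 [0.18644842 0.67430431 0.21327462] [[-0.964  0.266 -0.   ]
 [ 0.266  0.964 -0.001]
 [ 0.    -0.001 -1.   ]] 0.09135995941726634
top [[466.7, 0.0, 245.7], [0.0, 466.7, 188.0], [0.0, 0.0, 1.0]] [ 0.369 -0.042  1.2  ]
side [[374.9, 0.0, 257.5], [0.0, 374.9, 191.9], [0.0, 0.0, 1.0]] [0.2   0.449 0.464]
```

View pics/top0.png

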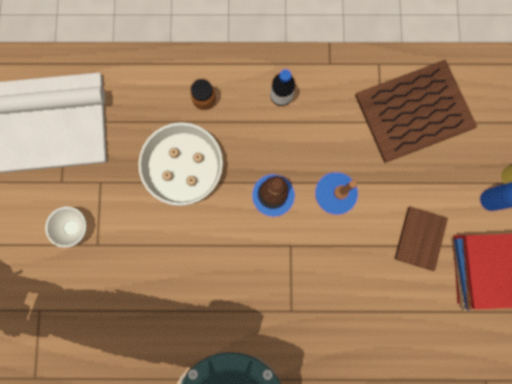

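View pics/side0.png

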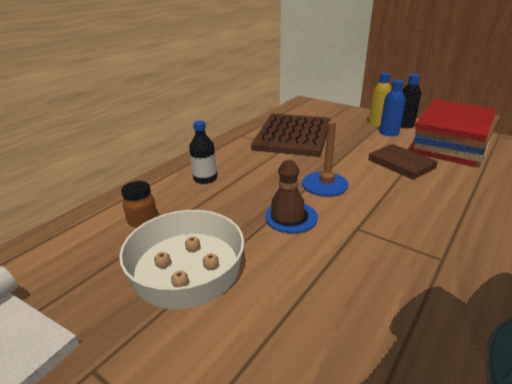

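The top view shows the bowl at (181,164), with four beads around its middle. The brush is on the plate at (274,195) and the stick is on the plate at (336,193), its top near (348,188). The side view agrees: the slim stick is on the far plate (325,183).

```bash
cat > h.py <<'E'
import cv2,numpy as np
def ray(c,uv,z):
    d=np.linalg.inv(c['mtx'])@[uv[0],uv[1],1]; d=c['R'].T@d; o=-c['R'].T@c['t']
    return (o+d*(z-o[2])/d[2])
def blobs(c,lo,hi,amin):
    m=cv2.inRange(cv2.cvtColor(c['pixels'],cv2.COLOR_RGB2HSV),lo,hi)
    return [k for k in cv2.findContours(m,cv2.RETR_EXTERNAL,cv2.CHAIN_APPROX_NONE)[0] if cv2.contourArea(k)>amin]
E
python3 - <<'E'
from h import *
c=dict(np.load('top0.npz'))
for k in blobs(c,(105,150,100),(125,255,255),300):
    (u,v),ax,_=cv2.fitEllipse(cv2.convexHull(k)); print('blue',u,v,ax,ray(c,(u,v),.008), np.array(ax)/466.7*1.192)
for k in blobs(c,(0,0,150),(180,60,255),800):
    (u,v),ax,_=cv2.fitEllipse(cv2.convexHull(k)); print('white',u,v,ax,ray(c,(u,v),.055),np.array(ax)/466.7*1.145)
b=c['pixels'][140:190,155:210]
h=cv2.cvtColor(b,cv2.COLOR_RGB2HSV);m=cv2.inRange(h,(0,70,0),(30,255,255))
n,_,st,ce=cv2.connectedComponentsWithStats(m)
for s,p in zip(st[1:],ce[1:]):
    if s[4]>15: print('bead',s[4],p+[155,140],ray(c,p+[155,140],.02))
print('sticktop',ray(c,(350,186),.158))
c=dict(np.load('side0.npz'))
for k in blobs(c,(105,150,80),(125,255,255),300):
    (u,v),ax,_=cv2.fitEllipse(cv2.convexHull(k)); print('side blue',u,v,ray(c,(u,v),.008))
print('side sticktop',ray(c,(331,125),.158))
E
```

```text
blue 502.43896484375 196.0900115966797 (22.15680503845215, 44.57387924194336) [ 0.52795351 -0.69740525  0.008     ] [0.05659077 0.11384629]
blue 336.04351806640625 192.9744415283203 (38.456790924072266, 39.60218811035156) [ 0.53527919 -0.27015216  0.008     ] [0.09822262 0.10114808]
white 65.38262939453125 226.5513153076172 (40.09235763549805, 41.89363479614258) [0.44435201 0.40479966 0.055     ] [0.09836244 0.10278168]
white 180.17201232910156 163.54116821289062 (82.66281127929688, 84.78081512451172) [0.60238347 0.12658286 0.055     ] [0.20280463 0.20800093]
white 46.609745025634766 123.5416030883789 (108.54307556152344, 154.27931213378906) [0.70530914 0.46808697 0.055     ] [0.26629917 0.37850828]Traceback (most recent call last):
  File "<stdin>", line 6, in <module>
cv2.error: OpenCV(4.12.0) /io/opencv/modules/imgproc/src/shapedescr.cpp:361: error: (-201:Incorrect size of input array) There should be at least 5 points to fit the ellipse in function 'fitEllipseNoDirect'
```

Run:
```python
from h import *
c=dict(np.load('top0.npz'))
b=c['pixels'][140:190,155:210]
h=cv2.cvtColor(b,cv2.COLOR_RGB2HSV);m=cv2.inRange(h,(0,70,0),(30,255,255))
n,_,st,ce=cv2.connectedComponentsWithStats(m)
for s,p in zip(st[1:],ce[1:]):
    if s[4]>15: q=ray(c,p+[155,140],.02);print('bead',s[4],q-[.602,.127,0])
print('sticktop',ray(c,(350,186),.158))
t=cv2.resize(c['pixels'][170:220,310:370,::-1],None,fx=6,fy=6,interpolation=cv2.INTER_NEAREST)
c=dict(np.load('side0.npz'))
print('side sticktop',ray(c,(331,125),.158))
k=cv2.resize(c['pixels'][115:205,295:360,::-1],None,fx=6,fy=6,interpolation=cv2.INTER_NEAREST)
o=np.zeros((540,750,3),np.uint8);o[:300,:360]=t;o[:,360:]=k;cv2.imwrite('pics/crop.png',o)
```

```text
bead 63 [0.03704935 0.02169064 0.02      ]
bead 64 [ 0.02410595 -0.0406374   0.02      ]
bead 62 [-0.02384611  0.03753613  0.02      ]
bead 67 [-0.03658537 -0.02498176  0.02      ]
sticktop [ 0.53032267 -0.27335591  0.158     ]
side sticktop [ 0.52678811 -0.26196405  0.158     ]
```

View pics/crop.png

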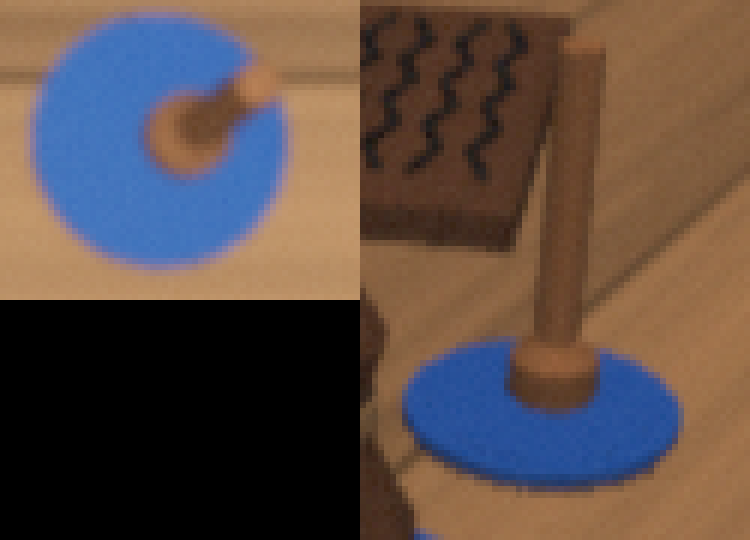

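```bash
python3 - <<'E'
from h import *
t=dict(np.load('top0.npz'));s=dict(np.load('side0.npz'))
print('top',ray(t,(353.5,184),.158),ray(s,(332,123),.158),'foot',ray(t,(341.3,192.5),.034),ray(s,(327.2,174.8),.03))
E
python3 -m creep '[[-30,0,0,0,0,-0.09,91],[-30,0,0,0,0,-0.09,91],[-30,0,0,0,0,-0.09,91],[-30,0,0,0,0,0,91],[-30,0,0,0,0,0,91],[-30,0,0,0,0,0,91],[-30,0,0,0,0,0,91],[-30,0,0,0,0,0,91]]'
```

```text
top [ 0.53490752 -0.28139599  0.158     ] [ 0.53025365 -0.2737307   0.158     ] foot [ 0.53288624 -0.2784512   0.034     ] [ 0.52899099 -0.27042621  0.03      ]
t: 0.77
tool_pos: [0.4263, 0.6582, 0.2135]
tool_rot: [[-1.0, -0.0, -0.0], [-0.0, 1.0, -0.001], [0.0, -0.001, -1.0]]
contact_force: [0.2, 0.1, 0.3]
grip_width: 0.0915
grasp_force: 0.0
```

```bash
python3 -m creep '[[-30,-30,0,0,0,0,91],[-30,-30,0,0,0,0,91],[-30,-35,0,0,0,0,91],[-15,-35,0,0,0,0,91],[0,-35,0,0,0,0,91],[0,-35,0,0,0,0,91],[0,-35,0,0,0,0,91],[0,-35,0,0,0,0,91]]'
python3 -m creep '[[0,-35,0,0,0,0,91],[0,-35,0,0,0,0,91],[0,-35,0,0,0,0,91],[0,-35,0,0,0,0,91],[0,-35,0,0,0,0,91],[0,-35,0,0,0,0,91],[0,-35,0,0,0,0,91],[0,-35,0,0,0,0,91]]'
python3 -m creep '[[0,-35,0,0,0,0,91],[0,-35,0,0,0,0,91],[0,-35,0,0,0,0,91],[0,-35,0,0,0,0,91],[0,-35,0,0,0,0,91],[0,-35,0,0,0,0,91],[0,-35,0,0,0,0,91],[0,-35,0,0,0,0,91]]'
```

```text
t: 1.43
tool_pos: [0.5256, 0.3913, 0.2135]
tool_rot: [[-1.0, -0.0, -0.001], [-0.0, 1.0, -0.0], [0.001, -0.0, -1.0]]
contact_force: [0.3, 0.2, 0.5]
grip_width: 0.0912
grasp_force: 0.0
t: 2.1
tool_pos: [0.5256, 0.1115, 0.2138]
tool_rot: [[-1.0, -0.0, -0.0], [-0.0, 1.0, -0.0], [0.0, -0.0, -1.0]]
contact_force: [1.7, 0.6, 1.0]
grip_width: 0.0912
grasp_force: 0.0
t: 2.77
tool_pos: [0.5256, -0.1686, 0.2138]
tool_rot: [[-1.0, -0.0, -0.0], [-0.0, 1.0, 0.0], [0.0, 0.0, -1.0]]
contact_force: [0.7, 0.7, -0.7]
grip_width: 0.0911
grasp_force: 0.0
```

```bash
python3 -m creep '[[-3,-35,0,0,0,0,91],[-4,-35,0,0,0,0,91],[0,-30,0,0,0,0,91],[0,-8,0,0,0,0,91],[0,0,0,0,0,0,91]]'
python3 - <<'E'
from workcell import r
import cv2,numpy as np
c=r.capture('wrist');np.savez('w0.npz',**c);cv2.imwrite('pics/w0.png',c['pixels'][...,::-1])
print(np.round(-c['R'].T@c['t'],3), r.state()['tool_pos'])
E
```

```text
t: 3.18
tool_pos: [0.5328, -0.2766, 0.2136]
tool_rot: [[-1.0, 0.002, -0.0], [0.002, 1.0, 0.0], [0.0, 0.0, -1.0]]
contact_force: [-0.6, 0.8, -0.7]
grip_width: 0.091
grasp_force: 0.0
[ 0.449 -0.278  0.384] [ 0.53271716 -0.27513513  0.21349491]
```

View pics/w0.png

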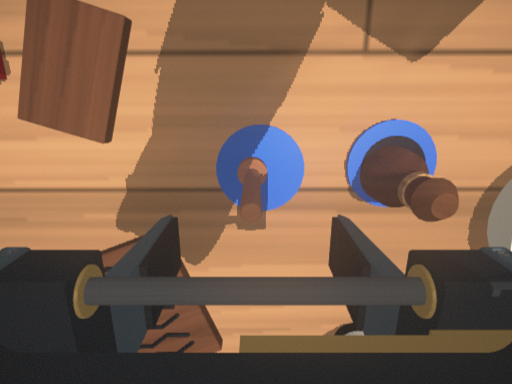

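The wrist view shows the stick's top at (250,212), its foot at (252,170) and the plate centre at (260,168). The fingers lie clear to either side of it.

Run:
```python
from h import *
c=dict(np.load('w0.npz'))
print(ray(c,(250,213),.158),'foot',ray(c,(252,171),.034),'plate',ray(c,(260.5,168),.008))
```

```text
[ 0.53597558 -0.28131004  0.158     ] foot [ 0.53167445 -0.28066164  0.034     ] plate [ 0.53401237 -0.27032308  0.008     ]
```

```bash
python3 -m creep '[[-1,-4,25,0,0,0,91],[0,0,25,0,0,0,91],[0,0,25,0,0,0,91],[0,0,20,0,0,0,91],[0,0,10,0,0,0,91],[0,0,0,0,0,0,91],[0,0,0,0,0,0,15],[0,0,0,0,0,0,15]]'
python3 -m creep '[[0,0,0,0,0,0,10],[0,0,0,0,0,0,10],[0,0,0,0,0,0,10],[0,0,0,0,0,0,10],[0,0,0,0,0,0,10],[0,0,0,0,0,0,10],[0,0,0,0,0,0,10],[0,0,0,0,0,0,10]]'
```

```text
t: 3.9
tool_pos: [0.5349, -0.2788, 0.1103]
tool_rot: [[-1.0, -0.001, 0.001], [-0.001, 1.0, -0.001], [-0.001, -0.001, -1.0]]
contact_force: [-0.1, 0.1, 0.4]
grip_width: 0.0802
grasp_force: 0.0
t: 4.57
tool_pos: [0.5341, -0.2789, 0.1089]
tool_rot: [[-1.0, -0.0, -0.0], [-0.0, 1.0, -0.0], [0.0, -0.0, -1.0]]
contact_force: [0.2, 0.2, -0.0]
grip_width: 0.0272
grasp_force: 0.0
```

```bash
python3 -m creep '[[0,0,0,0,0,0,10],[0,0,0,0,0,0,10],[0,0,0,0,0,0,10],[0,0,0,0,0,0,10],[0,0,0,0,0,0,10],[0,0,0,0,0,0,10]]'
python3 -m creep '[[0,0,-10,0,0,0,10],[0,0,-20,0,0,0,10],[0,0,-25,0,0,0,10],[0,0,-30,0,0,0,10],[0,0,-30,0,0,0,10],[0,0,-30,0,0,0,10],[0,0,-15,0,0,0,10]]'
```

```text
t: 5.07
tool_pos: [0.534, -0.2788, 0.1088]
tool_rot: [[-1.0, -0.0, -0.0], [-0.0, 1.0, 0.0], [0.0, 0.0, -1.0]]
contact_force: [0.3, 0.2, -1.3]
grip_width: 0.0181
grasp_force: 30.0
t: 5.65
tool_pos: [0.5351, -0.2794, 0.2736]
tool_rot: [[-1.0, -0.0, 0.004], [-0.0, 1.0, -0.002], [-0.004, -0.002, -1.0]]
contact_force: [0.8, -0.5, -0.8]
grip_width: 0.0177
grasp_force: 30.0
```

```bash
python3 -m creep '[[-25,0,0,0,0,0,10],[-30,5,0,0,0,0,10],[-13,25,0,0,0,0,10],[0,35,0,0,0,0,10],[0,35,0,0,0,0,10],[0,35,0,0,0,0,10],[0,35,0,0,0,0,10],[0,35,0,0,0,0,10]]'
python3 -m creep '[[0,35,0,0,0,0,10],[0,35,0,0,0,0,10],[0,35,0,0,0,0,10],[0,35,0,0,0,0,10],[0,35,0,0,0,0,10],[0,25,0,0,0,0,10],[0,0,0,0,0,0,10],[0,0,0,0,0,0,10]]'
python3 - <<'E'
from workcell import r
from h import *
c=r.capture('wrist');np.savez('w1.npz',**c);a=c['pixels'][...,::-1]
s=r.capture('side');np.savez('s1.npz',**s);b=s['pixels'][...,::-1]
cv2.imwrite('pics/w1.png',cv2.resize(np.hstack([a,b]),(800,300),interpolation=cv2.INTER_AREA))
print(r.state()['tool_pos'])
E
```

```text
t: 6.32
tool_pos: [0.6017, -0.0722, 0.2697]
tool_rot: [[-1.0, -0.0, 0.0], [-0.0, 1.0, -0.0], [-0.0, -0.0, -1.0]]
contact_force: [0.6, 0.6, -1.4]
grip_width: 0.0174
grasp_force: 30.0
t: 6.98
tool_pos: [0.6019, 0.1273, 0.2696]
tool_rot: [[-1.0, -0.002, 0.0], [-0.002, 1.0, -0.0], [-0.0, -0.0, -1.0]]
contact_force: [-0.2, -0.5, -1.1]
grip_width: 0.0173
grasp_force: 30.0
[0.60196353 0.12569318 0.26931786]
```

View pics/w1.png

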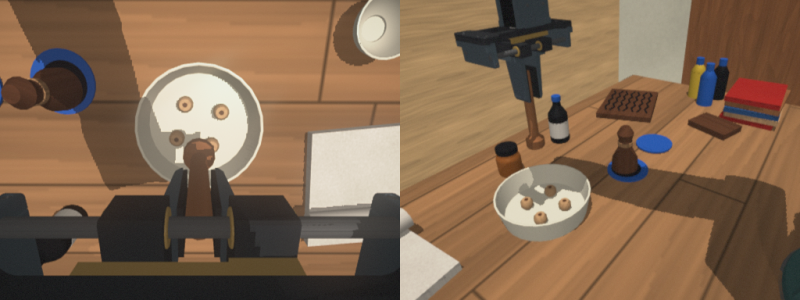

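The stick hangs straight in the fingers above the bowl (wrist: foot at (200,155), bowl rim spanning columns 136 to 263; side: foot at (535,143)), and the middle of the bowl is free. Next I lower it.

```bash
python3 -m creep '[[0,0,25,0,0,0,10],[0,0,30,0,0,0,10],[0,0,30,0,0,0,10],[0,0,25,0,0,0,10],[0,0,15,0,0,0,10],[0,0,15,0,0,0,10],[0,0,10,0,0,0,10],[0,0,5,0,0,0,10]]'
python3 -m creep '[[0,0,0,0,0,0,10],[0,0,0,0,0,0,10]]'
python3 - <<'E'
from workcell import r
import cv2
a=r.capture('side')['pixels'][200:310,110:260,::-1];b=r.capture('top')['pixels'][110:220,130:240,::-1]
import numpy as np
cv2.imwrite('pics/s2.png',cv2.resize(np.hstack([a,b]),None,fx=3,fy=3))
E
```

```text
t: 7.75
tool_pos: [0.6016, 0.1251, 0.1128]
tool_rot: [[-1.0, 0.001, -0.001], [0.001, 1.0, -0.0], [0.001, -0.0, -1.0]]
contact_force: [-0.2, 0.2, -1.3]
grip_width: 0.0175
grasp_force: 30.0
t: 7.92
tool_pos: [0.6024, 0.1258, 0.1145]
tool_rot: [[-1.0, 0.0, 0.0], [0.0, 1.0, 0.0], [-0.0, 0.0, -1.0]]
contact_force: [0.2, 0.2, -0.4]
grip_width: 0.0173
grasp_force: 30.0
```

View pics/s2.png

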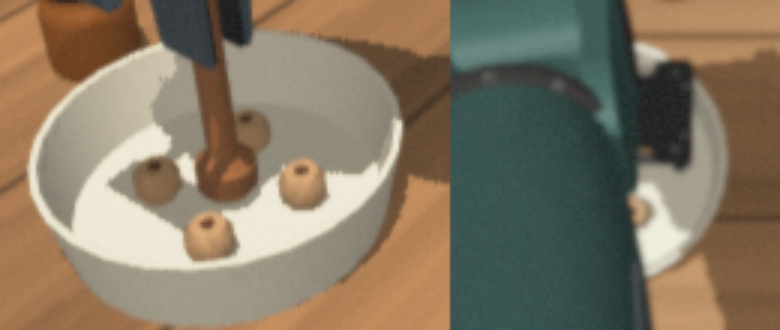

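The foot is centred and close to the floor, with the beads around it undisturbed (side crop: foot at (225,180)). Next is the clockwise stir at 40 mm radius.

```bash
python3 -m creep '[[-20,0,0,0,0,0,10],[-20,0,0,0,0,0,10],[1.4,-10.4,0,0,0,0,10],[4,-9.6,0,0,0,0,10],[6.3,-8.3,0,0,0,0,10],[8.3,-6.3,0,0,0,0,10],[9.6,-4,0,0,0,0,10],[10.4,-1.4,0,0,0,0,10]]'
python3 -m creep '[[10.4,1.4,0,0,0,0,10],[9.6,4,0,0,0,0,10],[8.3,6.3,0,0,0,0,10],[6.3,8.3,0,0,0,0,10],[4,9.6,0,0,0,0,10],[1.4,10.4,0,0,0,0,10]]'
python3 - <<'E'
from workcell import r
import cv2
a=r.capture('side')['pixels'][200:310,110:260,::-1]
cv2.imwrite('pics/s3.png',cv2.resize(a,None,fx=3,fy=3))
E
```

```text
t: 8.68
tool_pos: [0.6005, 0.0854, 0.114]
tool_rot: [[-1.0, 0.0, -0.0], [0.0, 1.0, -0.0], [0.0, -0.0, -1.0]]
contact_force: [1.0, -1.0, -2.1]
grip_width: 0.0178
grasp_force: 30.0
t: 9.18
tool_pos: [0.5614, 0.1274, 0.114]
tool_rot: [[-1.0, -0.001, -0.0], [-0.001, 1.0, 0.0], [0.0, 0.0, -1.0]]
contact_force: [0.7, -0.7, -1.3]
grip_width: 0.0177
grasp_force: 30.0
```

View pics/s3.png

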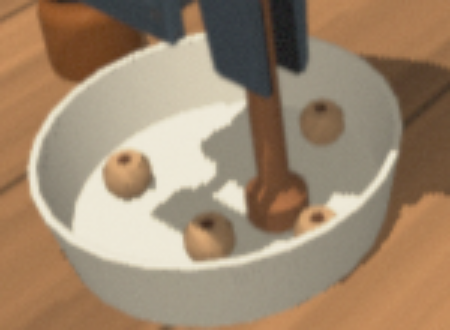

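The foot is at (275,205). It has pushed two beads out to the wall, at (322,120) and (318,220), and the bowl has not moved. I carry on round.

```bash
python3 -m creep '[[-1.4,10.4,0,0,0,0,10],[-4,9.6,0,0,0,0,10],[-6.3,8.3,0,0,0,0,10],[-8.3,6.3,0,0,0,0,10],[-9.6,4,0,0,0,0,10],[-10.4,1.4,0,0,0,0,10]]'
python3 -m creep '[[-10.4,-1.4,0,0,0,0,10],[-9.6,-4,0,0,0,0,10],[-8.3,-6.3,0,0,0,0,10],[-6.3,-8.3,0,0,0,0,10],[-4,-9.6,0,0,0,0,10],[-1.4,-10.4,0,0,0,0,10]]'
python3 -m creep '[[1.4,-10.4,0,0,0,0,10],[4,-9.6,0,0,0,0,10],[6.3,-8.3,0,0,0,0,10],[8.3,-6.3,0,0,0,0,10],[9.6,-4,0,0,0,0,10],[10.4,-1.4,0,0,0,0,10]]'
python3 -m creep '[[10.4,1.4,0,0,0,0,10],[9.6,4,0,0,0,0,10],[8.3,6.3,0,0,0,0,10],[6.3,8.3,0,0,0,0,10],[4,9.6,0,0,0,0,10],[1.4,10.4,0,0,0,0,10]]'
python3 - <<'E'
from workcell import r
import cv2
a=r.capture('side')['pixels'][200:310,110:260,::-1]
cv2.imwrite('pics/s4.png',cv2.resize(a,None,fx=3,fy=3))
E
```

```text
t: 9.73
tool_pos: [0.6033, 0.1669, 0.1139]
tool_rot: [[-1.0, -0.001, 0.0], [-0.001, 1.0, 0.0], [-0.0, 0.0, -1.0]]
contact_force: [0.6, -0.1, -2.6]
grip_width: 0.0176
grasp_force: 30.0
t: 10.23
tool_pos: [0.6426, 0.1248, 0.1139]
tool_rot: [[-1.0, 0.0, 0.0], [0.0, 1.0, -0.0], [-0.0, -0.0, -1.0]]
contact_force: [-0.3, 0.0, -2.6]
grip_width: 0.0174
grasp_force: 30.0
t: 10.73
tool_pos: [0.6007, 0.0855, 0.1139]
tool_rot: [[-1.0, 0.0, -0.0], [0.0, 1.0, -0.0], [0.0, -0.0, -1.0]]
contact_force: [-0.6, -0.0, -1.4]
grip_width: 0.0176
grasp_force: 30.0
t: 11.23
tool_pos: [0.5614, 0.1274, 0.114]
tool_rot: [[-1.0, -0.001, 0.0], [-0.001, 1.0, 0.0], [-0.0, 0.0, -1.0]]
contact_force: [0.9, -0.3, -1.4]
grip_width: 0.0176
grasp_force: 30.0
```

View pics/s4.png

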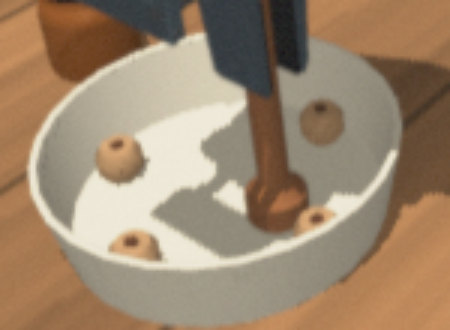

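All four beads now lie near the wall, at (120,158), (133,243), (322,120) and (318,220), well away from where they started, and the bowl is in place. I finish the second round, come back to the middle and lift.

```bash
python3 -m creep '[[-1.4,10.4,0,0,0,0,10],[-4,9.6,0,0,0,0,10],[-6.3,8.3,0,0,0,0,10],[-8.3,6.3,0,0,0,0,10],[-9.6,4,0,0,0,0,10],[-10.4,1.4,0,0,0,0,10]]'
python3 -m creep '[[-10.4,-1.4,0,0,0,0,10],[-9.6,-4,0,0,0,0,10],[-8.3,-6.3,0,0,0,0,10],[-6.3,-8.3,0,0,0,0,10],[-4,-9.6,0,0,0,0,10],[-1.4,-10.4,0,0,0,0,10],[0,0,0,0,0,0,10]]'
python3 -m creep '[[20,0,0,0,0,0,10],[20,0,-5,0,0,0,10],[0,0,-15,0,0,0,10],[0,0,-25,0,0,0,10],[0,0,-35,0,0,0,10],[0,0,-35,0,0,0,10],[0,0,-30,0,0,0,10],[0,0,-10,0,0,0,10]]'
python3 -m creep '[[0,-25,0,0,0,0,10],[0,-35,0,0,0,0,10],[0,-35,0,0,0,0,10],[0,-35,0,0,0,0,10],[0,-35,0,0,0,0,10],[0,-35,0,0,0,0,10],[0,-35,0,0,0,0,10],[0,-35,0,0,0,0,10]]'
python3 -m creep '[[0,-35,0,0,0,0,10],[0,-35,0,0,0,0,10],[0,-35,0,0,0,0,10],[13,-25,0,0,0,0,10],[30,0,0,0,0,0,10],[25,0,0,0,0,0,10],[0,0,0,0,0,0,10],[0,0,0,0,0,0,10]]'
```

```text
t: 11.78
tool_pos: [0.6033, 0.1669, 0.1139]
tool_rot: [[-1.0, -0.001, 0.0], [-0.001, 1.0, 0.0], [-0.0, 0.0, -1.0]]
contact_force: [-1.1, -0.3, -1.5]
grip_width: 0.0174
grasp_force: 30.0
t: 12.37
tool_pos: [0.6421, 0.1239, 0.1138]
tool_rot: [[-1.0, 0.001, -0.0], [0.001, 1.0, -0.0], [0.0, -0.0, -1.0]]
contact_force: [0.1, 0.2, -1.9]
grip_width: 0.0175
grasp_force: 30.0
t: 13.03
tool_pos: [0.6033, 0.1263, 0.2739]
tool_rot: [[-1.0, -0.0, 0.006], [-0.0, 1.0, 0.001], [-0.006, 0.001, -1.0]]
contact_force: [-0.1, -0.0, -0.6]
grip_width: 0.0175
grasp_force: 30.0
t: 13.7
tool_pos: [0.6011, -0.1455, 0.2681]
tool_rot: [[-1.0, -0.0, -0.001], [-0.0, 1.0, 0.0], [0.001, 0.0, -1.0]]
contact_force: [1.1, -0.3, -2.1]
grip_width: 0.0175
grasp_force: 30.0
t: 14.37
tool_pos: [0.5328, -0.2739, 0.2683]
tool_rot: [[-1.0, 0.001, -0.001], [0.001, 1.0, 0.0], [0.001, 0.0, -1.0]]
contact_force: [-0.3, 0.0, -1.6]
grip_width: 0.0172
grasp_force: 30.0
```

```bash
python3 -m creep '[[0,0,30,0,0,0,10],[0,0,35,0,0,0,10],[0,0,35,0,0,0,10],[0,0,25,0,0,0,10],[0,0,15,0,0,0,10],[0,0,10,0,0,0,10],[0,0,5,0,0,0,10],[0,0,0,0,0,0,10]]'
python3 -m creep '[[0,0,1,0,0,0,10],[0,0,1,0,0,0,10],[0,0,1,0,0,0,10],[0,0,1,0,0,0,10],[0,0,0,0,0,0,10],[0,0,0,0,0,0,10]]'
python3 - <<'E'
from workcell import r
import cv2
s=r.state();print(s['tool_pos'],s['contact_force'])
a=r.capture('side')['pixels'][100:210,270:390,::-1]
cv2.imwrite('pics/s5.png',cv2.resize(a,None,fx=4,fy=4))
E
```

```text
t: 15.03
tool_pos: [0.5342, -0.2736, 0.1132]
tool_rot: [[-1.0, -0.001, -0.001], [-0.001, 1.0, 0.0], [0.001, 0.0, -1.0]]
contact_force: [-0.5, -0.4, -1.8]
grip_width: 0.0176
grasp_force: 30.0
t: 15.53
tool_pos: [0.5342, -0.274, 0.1102]
tool_rot: [[-1.0, -0.0, 0.0], [-0.0, 1.0, -0.0], [-0.0, -0.0, -1.0]]
contact_force: [-0.4, -1.1, -1.8]
grip_width: 0.0178
grasp_force: 30.0
[ 0.53419886 -0.27395127  0.11019199] [-0.35243747 -1.1175342  -1.77105567]
```

View pics/s5.png

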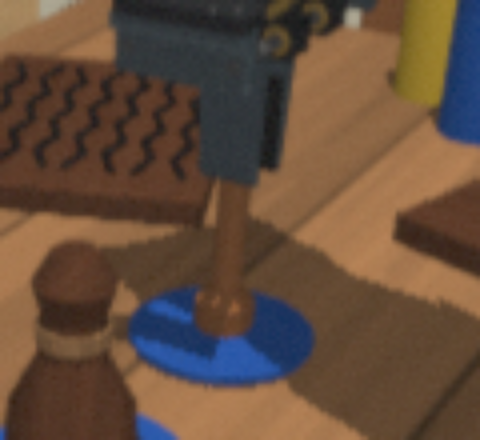

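The stick is upright over the middle of the plate, its foot at (223,310) just above the surface. I lower the last millimetre or so until contact shows.

```bash
python3 -m creep '[[0,0,1,0,0,0,10],[0,0,0,0,0,0,10],[0,0,0,0,0,0,10]]'
python3 -m creep '[[0,0,0.5,0,0,0,10],[0,0,0,0,0,0,10],[0,0,0,0,0,0,10]]'
```

```text
t: 15.83
tool_pos: [0.5341, -0.2739, 0.1089]
tool_rot: [[-1.0, -0.0, -0.0], [-0.0, 1.0, 0.0], [0.0, 0.0, -1.0]]
contact_force: [-0.1, -0.2, -1.2]
grip_width: 0.0172
grasp_force: 30.0
t: 16.08
tool_pos: [0.5343, -0.274, 0.1088]
tool_rot: [[-1.0, -0.0, 0.0], [-0.0, 1.0, -0.0], [-0.0, -0.0, -1.0]]
contact_force: [-1.0, 0.6, 5.3]
grip_width: 0.0174
grasp_force: 30.0
```

Contact shows: +5 N at the same height as at the pick. I release and rise.

```bash
python3 -m creep '[[0,0,0,0,0,0,30],[0,0,0,0,0,0,50],[0,0,0,0,0,0,91],[0,0,0,0,0,0,91],[0,0,0,0,0,0,91],[0,0,0,0,0,0,91],[0,0,0,0,0,0,91],[0,0,0,0,0,0,91]]'
python3 -m creep '[[0,0,-5,0,0,0,91],[0,0,-15,0,0,0,91],[0,0,-25,0,0,0,91],[0,0,-30,0,0,0,91],[0,0,-30,0,0,0,91],[0,0,-20,0,0,0,91],[0,0,0,0,0,0,91],[0,0,0,0,0,0,91]]'
python3 - <<'E'
from workcell import r
from h import *
t=r.capture('top')
for k in blobs(t,(0,0,150),(180,60,255),3000):
    (u,v),ax,_=cv2.fitEllipse(cv2.convexHull(k)); print('white',ray(t,(u,v),.055))
s=r.capture('side')
cv2.imwrite('pics/end.png',s['pixels'][...,::-1])
E
```

```text
t: 16.75
tool_pos: [0.5341, -0.2739, 0.1084]
tool_rot: [[-1.0, -0.0, -0.0], [-0.0, 1.0, 0.0], [0.0, 0.0, -1.0]]
contact_force: [0.2, -1.1, 0.0]
grip_width: 0.0681
grasp_force: 0.0
t: 17.42
tool_pos: [0.5346, -0.2741, 0.2347]
tool_rot: [[-1.0, -0.0, 0.002], [-0.0, 1.0, -0.001], [-0.002, -0.001, -1.0]]
contact_force: [-0.5, -0.2, -0.4]
grip_width: 0.091
grasp_force: 0.0
white [0.60233517 0.12656139 0.055     ]
white [0.70467679 0.46694359 0.055     ]Traceback (most recent call last):
  File "<stdin>", line 5, in <module>
cv2.error: OpenCV(4.12.0) /io/opencv/modules/imgproc/src/shapedescr.cpp:361: error: (-201:Incorrect size of input array) There should be at least 5 points to fit the ellipse in function 'fitEllipseNoDirect'
```

The bowl has not moved. I take one look at the stick before handing in.

Run:
```python
from workcell import r
import cv2
cv2.imwrite('pics/end.png',r.capture('side')['pixels'][...,::-1])
```

```text
(no output)
```

View pics/end.png

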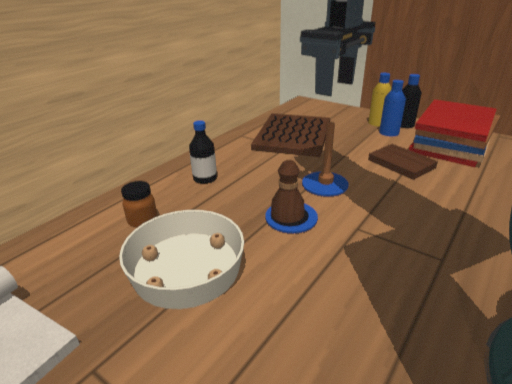

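The stick stands upright on its plate (326,182), clear of the gripper, and the four beads are in the bowl, spread along the wall.

```bash
python3 -c "
from workcell import r
print(r.job_done())"
```

```text
the job is handed in; nothing more can be done
None
```

I stirred the beads two full rounds clockwise and stood the stick back upright on its own plate; the last pictures show all four beads in the bowl and the bowl where it started, and the job is handed in (no verdict was returned).

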